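# Put the spoon away in its case and clamp the lid

## Robot

A 6-joint arm with a two-finger parallel gripper is mounted at the origin on a cart in front of the work surface, level with it; the furniture and walls round the work are solid. World frame = base frame: x ahead of the robot, y to its left, z up, the work surface at z = 0. Lengths are in m, angles in rad, forces in N, time in s.
With the tool pointing down it reaches from about 0.275 to 0.75 m from the base axis. Payload 10.2 kg.
Tool frame: the origin (TCP) lies midway between the tips of the shut fingers; the grasp point (between the pads) lies 19 mm behind it (env.hold_point_z is the distance from the TCP to the grasp point, in m); x points along the fingers, z is the direction in which the jaws open and shut, and the axes are right-handed (so a half turn about x gives the same grasp; the last joint's range is limited). The gripper opens to 85 mm and grips with 20 to 120 N. Pads are 22 mm wide; open, the fingers measure 114 mm over their backs; the gripper's body (76 mm by 85 mm) begins 54 mm behind the grasp point. The pads swing forward as they close: fully open they stand 13 mm farther back than shut.
Start: joints at [1.061, 0.313, 1.498, -0, 1.331, -0.223], TCP at [0.149, 0.504, 0.231] pointing down, gripper open.
Joint ranges: [-2.94, 2.94], [-0.97, 2.17], [0.19, 2.56], [-1.23, 4.37], [0.02, 3.11], [-2.88, 2.88]. Speed limits (rad/s): [2.39, 2.39, 3.01, 3.14, 3.14, 3.14].

## Interface

Orientations are given as a unit quaternion [x, y, z, w].
In Python, from bench import env, kinematics, monitor, eyes, job gives the robot as it stands. The module is installed in compiled form; this text tells all that it offers. Calls block until the motion is done:
- env.reach(position, orientation): joint-space move of the TCP to a pose.
- env.movel(position, velocity=0.15, frame=None, guard=None): straight line of the TCP; frame=None keeps the orientation; velocity is the mean speed in m/s. With guard (N) it stops when the force on the tool has changed by that much, and returns True; else False.
- env.set_joints(angles): joint-space move.
- env.release() and env.close_gripper(effort=None): open the fingers fully, or close them until they stop; effort is the grip in N (None keeps the last).
- env.hold(seconds).
- kinematics.ik(position, orientation): joint angles nearest the present ones, or None.
- monitor.sense(): the state.
- eyes.grab_frame(name): name is "scene" or "top"; returns a dict with "frame" (400x640x3 uint8, red, green, blue), "mtx" (3x3 intrinsics, pixels), "view" (4x4, takes a point from world to camera coordinates). Camera axes: x right, y down, z forward; pixel columns grow to the right and rows downward; lengths in m; the calibration is good to about 2 mm. A picture is of the moment at which its call begins. There is no depth.
A pose or a line that the arm cannot do raises env.MotionError and nothing moves.
- job.hand_in(): hands the job in, once; it reports no verdict.
The state is a dict: "clock": time; "joints": joint angles; "qvel": joint speeds; "joint_efforts": joint torques, N m; "position": TCP position; "ee_rot": TCP orientation; "contact_force": force on the tool from outside, world axes, zero at the start; "ft_torque": the same for the moment, N m; "finger_gap": opening from 0.0 (shut) to 1.0 (fully open).
Only numpy, scipy, OpenCV 4.12 (cv2) and the standard library are available. Lean on these libraries where they do the work, as an engineer would, in place of code of your own. Each camera call takes 0.05 s, during which the arm holds its last target.

## Task

Lay the sauce spoon flat inside the open steel case, then take the lid from its sloping rest and set it squarely on the case so that it sits fully down, and finally swing the wire bail over and press it fully down onto the lid. Leave the salt jar, the small white dish and the small blue dish where they stand.

Things in the scene. Friction and masses are not known exactly. Their poses are not given: they have to be found in the camera images.
- spoon_mid (a point): plain steel sauce spoon, 137 mm long, up to 28 mm wide, 13 mm high, lying loose on the worktop. The point is half-way along it and 6 mm above its underside; x runs along the spoon. Take it across its middle, where it may be up to 28 mm wide.
- case_floor (a point): middle of the inner floor of the open steel case, 7 mm above the worktop. The case is fixed to the worktop, outside 100 mm (x) by 174 mm (y) by 40 mm high, walls 4 mm, so the inside is 92 by 166 mm and 33 mm deep; z up, x towards the side where the bail is hinged.
- case_rim (a point): middle of the mouth of the case, level with its rim (40 mm above the worktop); axes as for case_floor.
- lid_handle (a point): middle of the black bar handle of the loose steel lid (about 0.18 kg). The bar is 14 mm (x) by 74 mm (y, along the bar) by 13 mm high, with 24 mm free beneath it; z points square away from the lid's plate. At the start the lid lies on the sloping rest, tilted 28 degrees, handle outward. Fully seated, this point is 34.5 mm above case_rim.
- lid_under (a point): middle of the underside of the lid's plate, 34.5 mm below the handle's middle; axes as for lid_handle. The plate is 106 mm (x) by 180 mm (y) by 4 mm; under it a wire frame, 85 by 159 mm over all and 10 mm deep, fits inside the case with 3.5 mm play all round. The lid fits either way round.
- lid_rest: fixed aluminium rest with a 128 by 170 mm face that slopes 28 degrees up towards its +x, so the lid on it faces -x and up; a lip 18 mm high along its lower edge stands square to the face, so the lid comes off along its own z. Origin on the worktop under the middle of the face, z up.
- bail (a joint): angle (rad) of the wire bail: 0 when it lies flat on the seated lid, growing as it swings up and back to 2.6; starts at 2.1 to 2.5, leaning back behind the case. A stiff hinge holds it where it is left (0.12 N m, about 1 to 2 N at the bar). If the lid is not seated it cannot come down to 0.
- bail_hinge (a point): hinge axis of the bail (along this frame's y), half-way between its two lugs, 70 mm from the case's middle on its +x side and 47.5 mm above the worktop. Axes as for case_floor.
- bail_bar (a point): middle of the bail's black cross bar (10 mm thick, 80 mm long, along y), 127 mm from the hinge axis. Seen from the hinge it lies at -127 cos(bail) mm in x and +127 sin(bail) mm in z. The bail's side wires are 7 mm thick and 152 mm apart, so it passes round the lid's handle.
- salt: bystander: salt jar with screw cap, 47 mm across and 97 mm tall, standing; origin in the centre of its underside.
- dish: bystander: small white round dish, 96 mm across, 26 mm high; origin in the centre of its underside.
- blue_dish: bystander: small dark blue round dish, 84 mm across, 24 mm high; origin in the centre of its underside.

How it is judged:
By the outcome, as a careful person would: the job done as asked, in the order asked, and still so for the second after the job is handed in, with the robot touching nothing.
It also fails if it takes over 72 s, if anything falls off the work surface, if the arm or the gripper's body presses on something with over 40 N, if the wrist force passes 120 N, or if a joint passes its speed limit or range.

## Working session

There is one attempt and no reset: what is moved stays moved. The work goes in short steps, each a Python script; the robot and the scene stay as the last script left them, time stands still between calls to the robot, and variables do not carry over. Pictures are saved under pics/ and viewed, and the job is handed in when it is done.

```bash
ls; mkdir -p pics; python3 - <<'E'
from bench import env, kinematics, monitor, eyes, job
import cv2, numpy as np
for n in ("scene","top"):
    f=eyes.grab_frame(n); cv2.imwrite(f"pics/{n}0.png",f["frame"][:,:,::-1])
    print(n,f["mtx"].round(1).tolist(),f["view"].round(4).tolist())
print(monitor.sense(), env.hold_point_z)
E
```

```text
pics
scene [[423.7, 0.0, 320.6], [0.0, 423.7, 192.3], [0.0, 0.0, 1.0]] [[0.8316, -0.555, -0.0194, -0.4453], [-0.3208, -0.4515, -0.8326, 0.2341], [0.4533, 0.6986, -0.5535, 1.4467], [0.0, 0.0, 0.0, 1.0]]
top [[462.3, 0.0, 318.5], [0.0, 462.3, 193.4], [0.0, 0.0, 1.0]] [[0.1908, -0.9816, 0.0049, -0.1323], [-0.941, -0.1843, -0.2839, 0.5233], [0.2796, 0.0496, -0.9588, 1.5597], [0.0, 0.0, 0.0, 1.0]]
{'clock': 0.1, 'joints': array([ 1.06060672e+00,  3.13426698e-01,  1.49835742e+00,  1.23045184e-05,
        1.33094849e+00, -2.23394187e-01]), 'qvel': array([-0.0021561 , -0.00192096, -0.00171023, -0.00017438,  0.00140928,
       -0.00064261]), 'joint_efforts': array([ 2.89356591e-03, -4.12890458e+01, -2.60144126e+01, -1.60564291e-04,
        2.99811312e-03,  2.08974222e-05]), 'position': array([0.14841057, 0.50336334, 0.23077697]), 'ee_rot': array([-0.42357376,  0.56669194,  0.42325383,  0.56595204]), 'contact_force': array([-0.45587394, -0.72611365,  0.08460143]), 'ft_torque': array([ 0.05814335, -0.0205813 ,  0.00681581]), 'finger_gap': 1.0015629969266107} 0.0187
```

View pics/scene0.png

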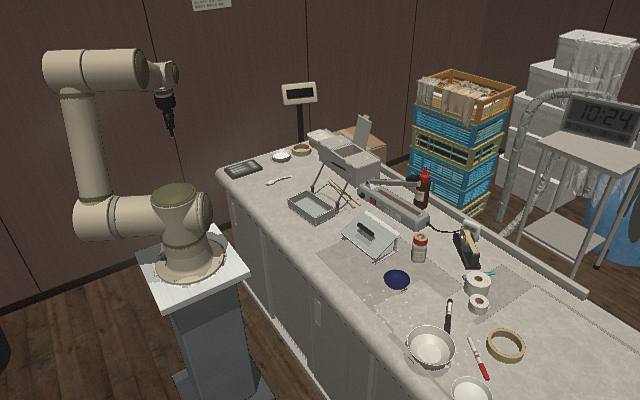

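View pics/top0.png

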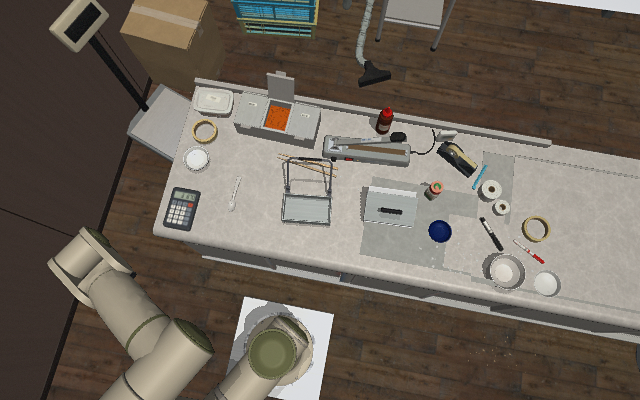

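The top view shows the spoon near (235,193), the case near (306,208) with the bail leaning back behind it to about (307,160), and the lid on its rest near (390,207). The salt jar is at (435,189), the blue dish at (440,231) and the white dish at (197,159). Next I'll zoom in.

```bash
python3 - <<'E'
import cv2
t=cv2.imread("pics/top0.png"); s=cv2.imread("pics/scene0.png")
cv2.imwrite("pics/topz.png",cv2.resize(t[140:260,180:340],None,fx=5,fy=5,interpolation=cv2.INTER_CUBIC))
cv2.imwrite("pics/topz2.png",cv2.resize(t[160:260,330:470],None,fx=5.5,fy=5.5,interpolation=cv2.INTER_CUBIC))
cv2.imwrite("pics/scz.png",cv2.resize(s[140:300,255:445],None,fx=3.7,fy=3.7,interpolation=cv2.INTER_CUBIC))
E
```

```text
(no output)
```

View pics/topz.png

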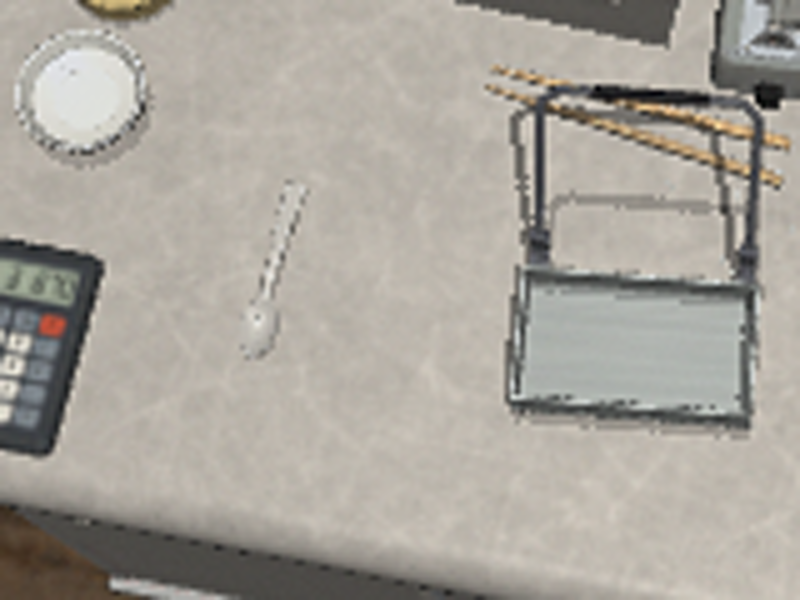

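View pics/topz2.png

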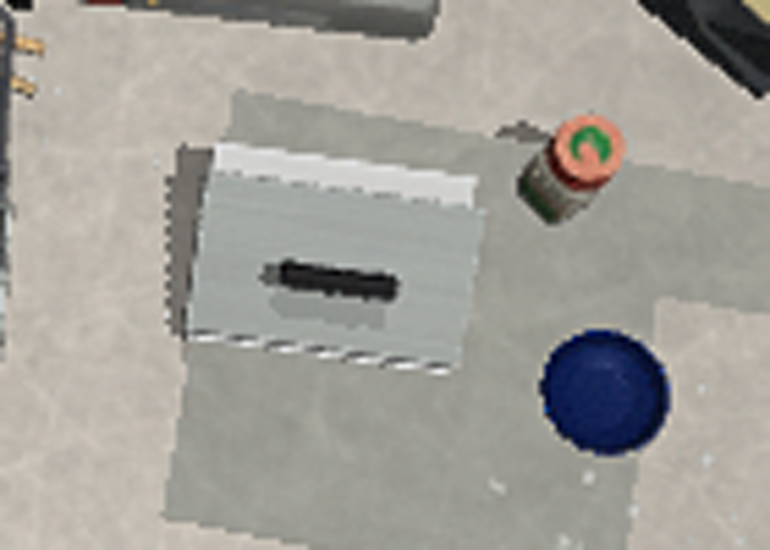

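View pics/scz.png

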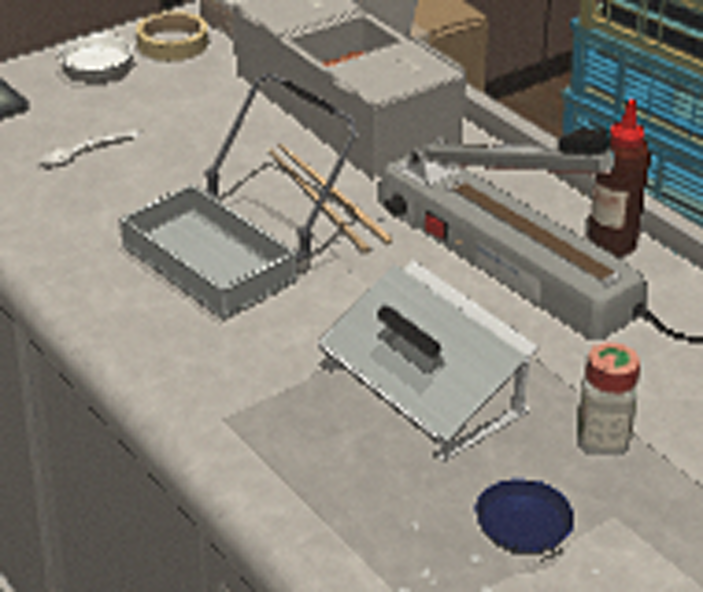

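```bash
python3 - <<'E'
import cv2
t=cv2.imread("pics/top0.png"); s=cv2.imread("pics/scene0.png")
def z(im,x0,y0,x1,y1,f,n):
    o=cv2.resize(im[y0:y1,x0:x1],None,fx=f,fy=f,interpolation=cv2.INTER_NEAREST)
    for x in range((x0+9)//10*10,x1,10): cv2.putText(o,str(x),(int((x-x0+.5)*f)-10,10),0,.35,(0,0,255),1); cv2.line(o,(int((x-x0+.5)*f),12),(int((x-x0+.5)*f),20),(0,0,255))
    for y in range((y0+9)//10*10,y1,10): cv2.putText(o,str(y),(0,int((y-y0+.5)*f)),0,.35,(0,0,255),1); 
    cv2.imwrite(n,o)
z(t,275,150,345,232,8.5,"pics/a1.png") if 0 else z(t,275,150,345,230,7.4,"pics/a1.png")
z(s,282,165,352,228,9.5,"pics/a2.png")
E
```

```text
(no output)
```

View pics/a1.png

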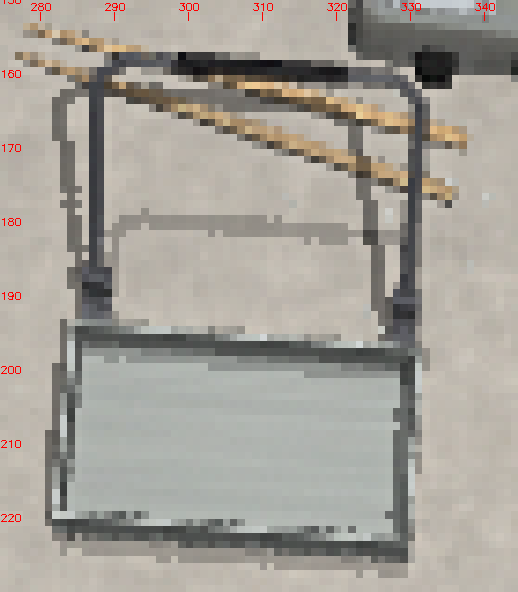

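View pics/a2.png

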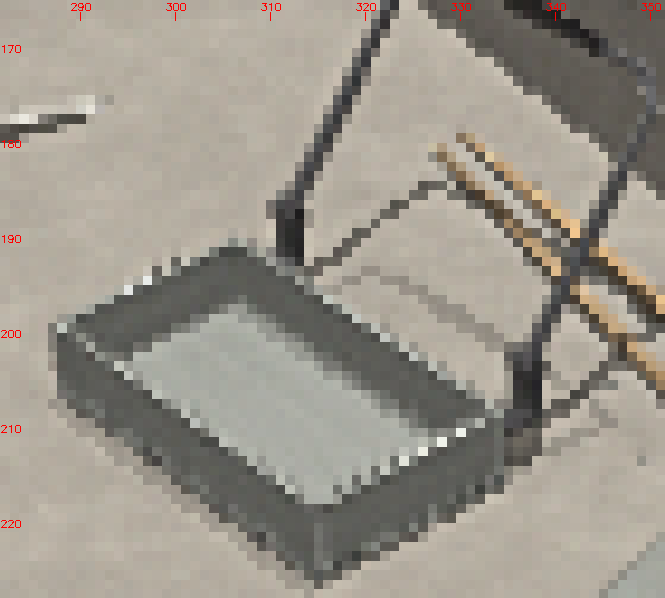

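```bash
cat > H.py <<'E'
import numpy as np, cv2
K={'scene':None}; 
from bench import env, kinematics, monitor, eyes, job
from scipy.spatial.transform import Rotation as R
CAL={'scene':(np.array([[423.7,0,320.6],[0,423.7,192.3],[0,0,1]]),np.array([[0.8316,-0.555,-0.0194,-0.4453],[-0.3208,-0.4515,-0.8326,0.2341],[0.4533,0.6986,-0.5535,1.4467],[0,0,0,1.]])),
'top':(np.array([[462.3,0,318.5],[0,462.3,193.4],[0,0,1]]),np.array([[0.1908,-0.9816,0.0049,-0.1323],[-0.941,-0.1843,-0.2839,0.5233],[0.2796,0.0496,-0.9588,1.5597],[0,0,0,1.]]))}
def ray(n,uv):
    k,V=CAL[n]; d=np.linalg.inv(k)@[uv[0],uv[1],1]; Rm=V[:3,:3]; return -Rm.T@V[:3,3], Rm.T@d/np.linalg.norm(d)
def plane(n,uv,z):
    c,d=ray(n,uv); return c+d*(z-c[2])/d[2]
def tri(us,ut):
    c1,d1=ray('scene',us);c2,d2=ray('top',ut)
    A=np.stack([d1,-d2],1); s=np.linalg.lstsq(A,c2-c1,rcond=None)[0]
    p,q=c1+s[0]*d1,c2+s[1]*d2
    return (p+q)/2, np.linalg.norm(p-q)
def proj(n,P):
    k,V=CAL[n]; q=V[:3,:3]@np.asarray(P)+V[:3,3]; q=k@q; return q[:2]/q[2]
def zoom(im,x0,y0,x1,y1,f,n):
    o=cv2.resize(im[y0:y1,x0:x1],None,fx=f,fy=f,interpolation=cv2.INTER_NEAREST)
    for x in range((x0+9)//10*10,x1,10):
        cv2.putText(o,str(x),(int((x-x0+.5)*f)-10,10),0,.35,(0,0,255),1); cv2.line(o,(int((x-x0+.5)*f),12),(int((x-x0+.5)*f),20),(0,0,255))
    for y in range((y0+9)//10*10,y1,10): cv2.putText(o,str(y),(0,int((y-y0+.5)*f)),0,.35,(0,0,255),1)
    cv2.imwrite(n,o)
def rigid2(model,pts):
    mc,pc=model.mean(0),pts.mean(0); m,p=model-mc,pts-pc
    a=np.arctan2((m[:,0]*p[:,1]-m[:,1]*p[:,0]).sum(),(m*p).sum())
    Rm=np.array([[np.cos(a),-np.sin(a)],[np.sin(a),np.cos(a)]]); t=pc-Rm@mc
    return a,t,np.linalg.norm((model@Rm.T+t)-pts,axis=1)
E
python3 - <<'E'
from H import *
for n in CAL:
    f=eyes.grab_frame(n); print(np.abs(f['view']-CAL[n][1]).max(),np.abs(f['mtx']-CAL[n][0]).max())
S={'BL':(306,190.5),'FL':(287.3,199),'BR':(334.5,208.5),'FR':(315.5,218.3)}
T={'BL':(283,193.3),'FL':(280.8,220),'BR':(330.7,197.3),'FR':(329.7,223.3)}
M={'BL':(.05,.087),'FL':(-.05,.087),'BR':(.05,-.087),'FR':(-.05,-.087)}
for k in S: print(k,tri(S[k],T[k]))
for n,D in(('scene',S),('top',T)):
    pts=np.array([plane(n,D[k],.04)[:2] for k in M]); print(n,pts.round(4).tolist(),rigid2(np.array(list(M.values())),pts))
s=cv2.imread("pics/scene0.png");t=cv2.imread("pics/top0.png")
zoom(t,355,175,430,235,9,"pics/b1.png"); zoom(s,335,200,405,268,8.5,"pics/b2.png")
zoom(t,215,165,250,220,10,"pics/c1.png"); zoom(s,260,165,300,195,12,"pics/c2.png")
E
```

```text
4.6962830844488046e-05 0.04501656125535192
4.551565059518481e-05 0.04695353998960172
BL (array([0.5286385 , 0.09889903, 0.03226672]), np.float64(0.0027363582557791023))
FL (array([0.4303737 , 0.08441392, 0.03672901]), np.float64(0.005950475901650297))
BR (array([ 0.54740663, -0.07475798,  0.03532658]), np.float64(0.005248417844468394))
FR (array([ 0.45117549, -0.08897728,  0.03915271]), np.float64(0.005419612882738869))
scene [[0.5241, 0.0886], [0.4312, 0.0797], [0.5465, -0.0804], [0.4534, -0.0904]] (np.float64(0.12375036469257665), array([ 0.48879775, -0.00061568]), array([0.00486718, 0.00276664, 0.0026883 , 0.00444719]))
top [[0.5252, 0.0984], [0.4268, 0.085], [0.5436, -0.0738], [0.4484, -0.088]] (np.float64(0.12155882282252993), array([0.48600164, 0.00541006]), array([0.00055711, 0.00121653, 0.00282694, 0.00176875]))
```

View pics/b1.png

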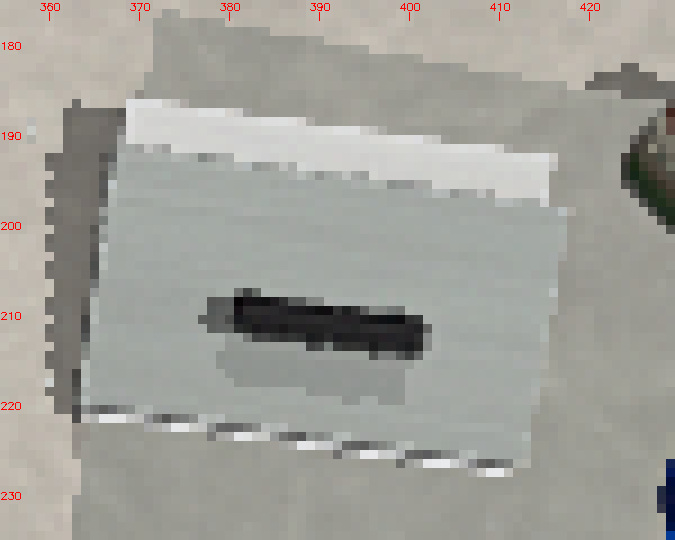

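View pics/b2.png

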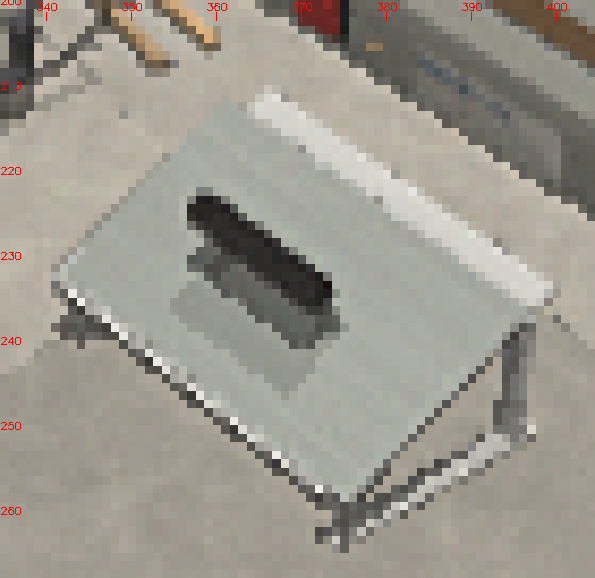

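View pics/c1.png

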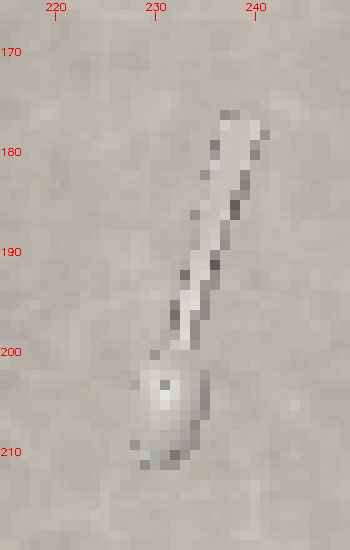

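View pics/c2.png

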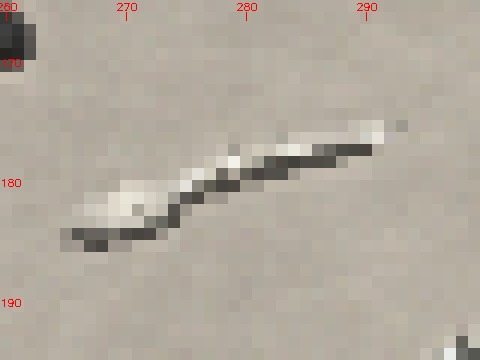

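Top-view pixels: the spoon runs from (238.5,176) at the handle tip to (230,211) at the bowl. The lid plate corners are (366.5,191.5), (417,198), (413,226.5) and (363.5,220.5), with the black bar centred near (391,211). In the scene view the bar's top face runs from (358,223) to (372,235).

```bash
python3 - <<'E'
from H import *
s=cv2.imread("pics/scene0.png");t=cv2.imread("pics/top0.png")
def blk(im,x0,y0,x1,y1,th):
    m=(im[y0:y1,x0:x1].max(2)<th).astype(np.uint8); n,l,st,c=cv2.connectedComponentsWithStats(m); i=1+np.argmax(st[1:,4]); ys,xs=np.nonzero(l==i)
    c=c[i]+[x0,y0]; r=cv2.minAreaRect(np.stack([xs+x0,ys+y0],1).astype(np.float32)); return c,st[i,4],r
hs=blk(s,350,215,385,250,75); ht=blk(t,370,200,410,220,75); print(hs,ht,tri(hs[0],ht[0]))
bs=blk(s,320,155,355,180,60); bt=blk(t,290,150,330,168,60); print('bail',bs,bt,tri(bs[0],bt[0]))
# lid corners triangulated (plate top ~)
S={'BL':(362,211),'FL':(341.5,233.5),'BR':(396.5,236),'FR':(375,259)}
T={'BL':(366.7,191.5),'FL':(363.5,220.3),'BR':(417.3,198),'FR':(413,226.5)}
for k in S: print(k,*tri(S[k],T[k]))
# spoon
print('spoon',plane('top',(239,176),.008),plane('top',(230.5,211.5),.005),plane('scene',(292.5,175.3),.008),plane('scene',(265,184.5),.003))
E
```

```text
(array([365.19318182, 229.45454545]), np.int32(88), ((365.06756591796875, 229.4053955078125), (19.41335678100586, 4.533657550811768), 35.53767776489258)) (array([390.75789474, 210.73684211]), np.int32(95), ((390.9432678222656, 210.85946655273438), (20.53507423400879, 4.834839820861816), 8.972625732421875)) (array([ 0.52424695, -0.28970269,  0.08466754]), np.float64(0.0025564157721043187))
bail (array([337.74074074, 165.59259259]), np.int32(27), ((337.7358703613281, 165.5754852294922), (15.249186515808105, 1.6511858701705933), 29.05460548400879)) (array([309.31578947, 158.70175439]), np.int32(57), ((309.5253601074219, 158.6446533203125), (23.084043502807617, 2.3511526584625244), 4.085616588592529)) (array([0.63367049, 0.02114664, 0.1514653 ]), np.float64(0.0007552176003902225))
BL [ 0.58051128 -0.19740128  0.08215154] 0.007823067042109675
FL [ 0.48666036 -0.20540959  0.02836361] 0.003176357625714399
BR [ 0.58844237 -0.37485153  0.08308849] 0.0027082597148525823
FR [ 0.49534002 -0.38124498  0.03498388] 0.0007007544179056686
spoon [0.568293   0.27785602 0.008     ] [0.43022774 0.27636856 0.005     ] [0.56524038 0.26983512 0.008     ] [0.4327659  0.28038463 0.003     ]
```

```bash
cat >> H.py <<'E'
def overlay(im,n,cx,cy,yaw,x0,y0,x1,y1,f,out):
    o=cv2.resize(im[y0:y1,x0:x1],None,fx=f,fy=f,interpolation=cv2.INTER_NEAREST)
    c,s=np.cos(yaw),np.sin(yaw)
    def poly(hx,hy,z,col):
        P=[proj(n,(cx+c*a-s*b,cy+s*a+c*b,z)) for a,b in((hx,hy),(hx,-hy),(-hx,-hy),(-hx,hy))]
        cv2.polylines(o,[np.array([[(p[0]-x0+.5)*f,(p[1]-y0+.5)*f] for p in P]).round().astype(int)],True,col,1)
    poly(.05,.087,.04,(0,0,255)); poly(.046,.083,.04,(0,255,255)); poly(.046,.083,.007,(255,0,0)); poly(.05,.087,0,(0,255,0))
    cv2.imwrite(out,o)
E
python3 - <<'E'
from H import *
s=cv2.imread("pics/scene0.png");t=cv2.imread("pics/top0.png")
overlay(t,'top',.486,.0054,.1216,275,185,340,230,10,"pics/o1.png")
overlay(s,'scene',.486,.0054,.1216,282,182,342,230,10,"pics/o2.png")
E
```

```text
(no output)
```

View pics/o1.png

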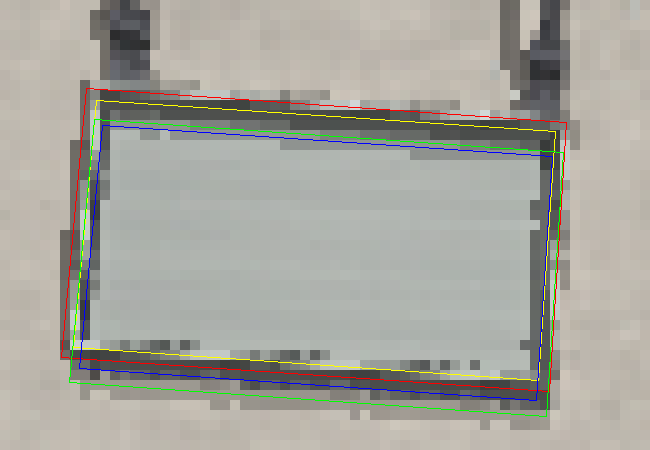

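View pics/o2.png

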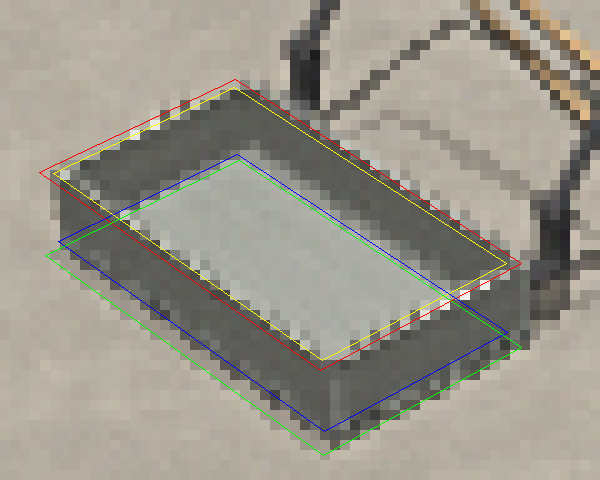

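```bash
python3 - <<'E'
from H import *
s=cv2.imread("pics/scene0.png");t=cv2.imread("pics/top0.png")
overlay(t,'top',.4885,.0035,.122,275,185,340,230,10,"pics/o3.png")
overlay(s,'scene',.4885,.0035,.122,282,182,342,230,10,"pics/o4.png")
E
```

```text
(no output)
```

View pics/o3.png

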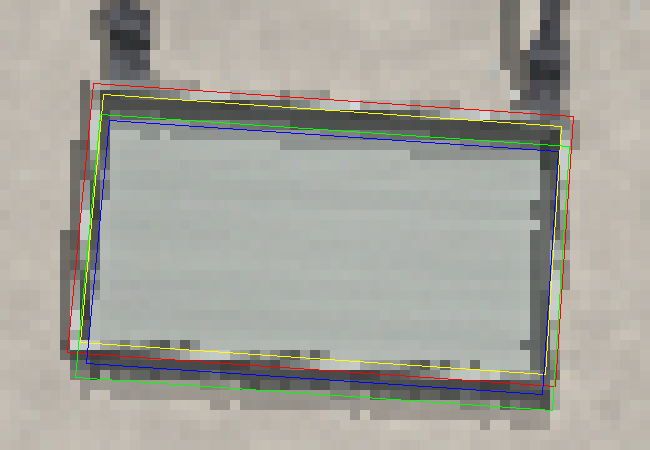

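View pics/o4.png

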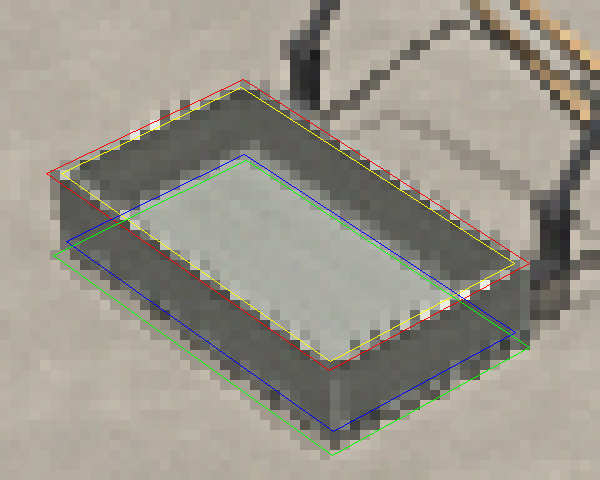

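The case outline at (0.4885, 0.0035), yaw 0.122, fits both views. The triangulated handle agrees with the lid corners and the spoon's measured length is 138 mm, so the numbers hold together. Spoon grasp next.

```bash
cat >> H.py <<'E'
CX,CY,CYAW=.4885,.0035,.122
def cw(x,y,z):  # case -> world
    c,s=np.cos(CYAW),np.sin(CYAW); return np.array([CX+c*x-s*y,CY+s*x+c*y,z])
def quat(a,j):
    a=np.array(a,float);a/=np.linalg.norm(a); j=np.array(j,float); j-=a*(a@j); j/=np.linalg.norm(j)
    return R.from_matrix(np.stack([a,np.cross(j,a),j],1)).as_quat()
def st(msg=''):
    s=monitor.sense(); print(msg,'t=%.2f'%s['clock'],'p',s['position'].round(4),'F',s['contact_force'].round(1),'gap %.3f'%s['finger_gap']); return s
def best(p,opts):
    q=monitor.sense()['joints']; r=[]
    for o in opts:
        k=kinematics.ik(p,o)
        if k is not None: r.append((np.abs(k-q).max(),k,o))
    r.sort(key=lambda e:e[0]); return r
def pic(n,fn):
    f=eyes.grab_frame(n)['frame'][:,:,::-1].copy(); cv2.imwrite(fn,f); return f
E
python3 - <<'E'
from H import *
q=kinematics.ik([.499,.276,.09],quat([0,0,-1],[0,1,0])); q2=kinematics.ik([.499,.276,.09],quat([0,0,-1],[0,-1,0])); print(q,q2)
for j in(1,-1):
  jd=cw(j,0,0)-cw(0,0,0); print(j,kinematics.ik(cw(0,0,.1),quat([0,0,-1],jd)))
  a=[np.sin(np.radians(28)),0.02,-np.cos(np.radians(28))]
  print('lid',kinematics.ik([.524-.08*a[0],-.29,.085+.08],quat(a,[j,0.047*j,.5*j])))
  print('bail',kinematics.ik(cw(.18,0,.12),quat([0,0,-1],cw(0,j,0)-cw(0,0,0))))
E
```

```text
[ 2.99835720e-01  5.54544855e-01  1.52942396e+00 -4.44089210e-16
  1.05762384e+00 -1.27096061e+00] [ 2.99835720e-01  5.54544855e-01  1.52942396e+00 -4.44089210e-16
  1.05762384e+00  1.87063205e+00]
1 [-2.33213185e-01  3.85714769e-01  1.77214834e+00 -4.44089210e-16
  9.83729543e-01 -3.55213185e-01]
lid [-0.92745939  0.29989819  1.78747497  0.54697068  0.84072848 -1.30040052]
bail [-1.37025741e-01  7.20744402e-01  1.15283614e+00 -4.44089210e-16
  1.26801211e+00 -1.82982207e+00]
-1 [-2.33213185e-01  3.85714769e-01  1.77214834e+00 -4.44089210e-16
  9.83729543e-01  2.78637947e+00]
lid [-0.92745939  0.29989819  1.78747497  0.54697068  0.84072848  1.84119213]
bail [-1.37025741e-01  7.20744402e-01  1.15283614e+00 -4.44089210e-16
  1.26801211e+00  1.31177059e+00]
```

```bash
python3 - <<'E'
from H import *
o=quat([0,0,-1],[0,1,0])
env.reach([.499,.276,.08],o); st('above')
print(env.movel([.499,.276,.005],velocity=.12,guard=8)); st('down')
env.close_gripper(40); st('closed')
env.movel([.499,.276,.10],velocity=.15); st('up')
t=pic('top','pics/d1.png'); s=pic('scene','pics/d2.png')
zoom(t,200,150,280,220,9,'pics/d1z.png'); zoom(s,255,125,330,195,8,'pics/d2z.png')
E
```

```text
above t=1.83 p [0.4987 0.2768 0.0804] F [-0.3  0.6 -0.1] gap 1.000
False
down t=2.61 p [0.4994 0.2763 0.0057] F [0.5 0.6 0.5] gap 0.998
closed t=3.46 p [0.5046 0.2782 0.012 ] F [-0.7  3.2 45.3] gap -0.002
up t=4.24 p [0.4985 0.2758 0.0989] F [ 0.1 -0.4 -0.5] gap 0.001
```

View pics/d2z.png

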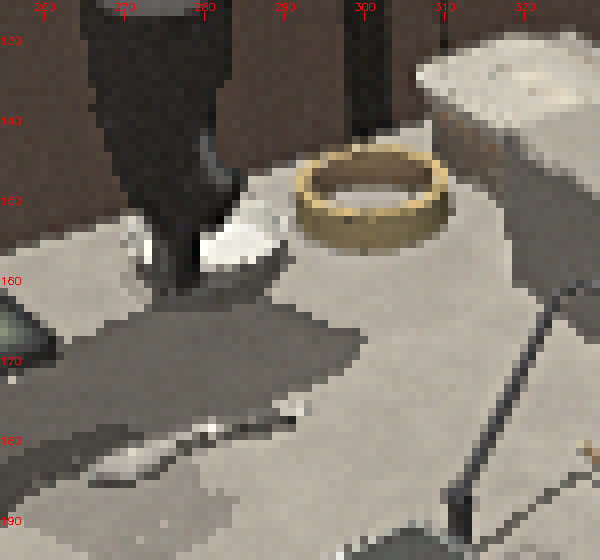

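View pics/d1z.png

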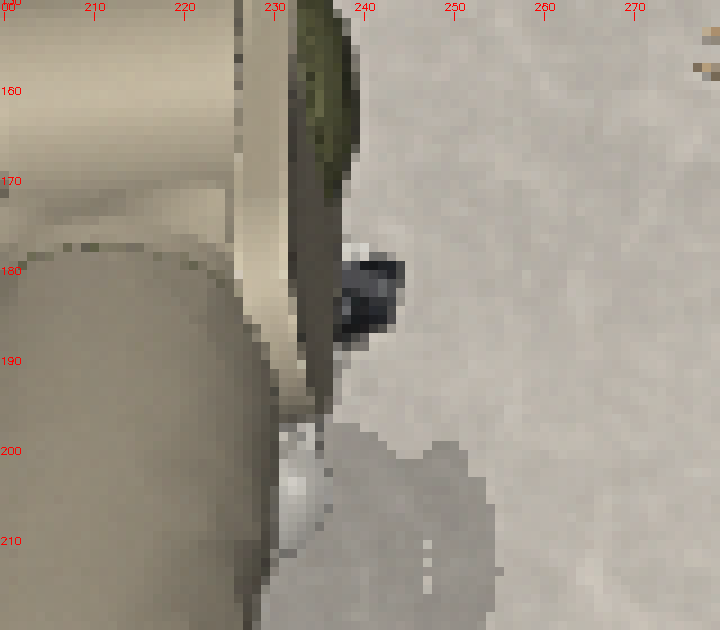

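The first close rode up over the spoon: the jaws shut empty at TCP z 12 mm, and the spoon at scene (265,184)–(292,176) has hardly moved. I'll retry lower.

```bash
python3 - <<'E'
from H import *
env.release()
print(env.movel([.499,.275,.0005],velocity=.15,guard=10)); st('down')
env.close_gripper(40); st('closed')
env.movel([.499,.275,.10],velocity=.15); st('up')
s=pic('scene','pics/d4.png')
zoom(s,255,125,330,195,8,'pics/d4z.png')
E
```

```text
False
down t=5.94 p [0.4996 0.2752 0.0013] F [ 0.5 -0.2  0.9] gap 1.001
closed t=6.57 p [0.4992 0.2752 0.001 ] F [-0.9  0.8  6.4] gap 0.247
up t=7.38 p [0.4985 0.2748 0.099 ] F [ 0.2 -1.2 -0.1] gap 0.247
```

View pics/d4z.png

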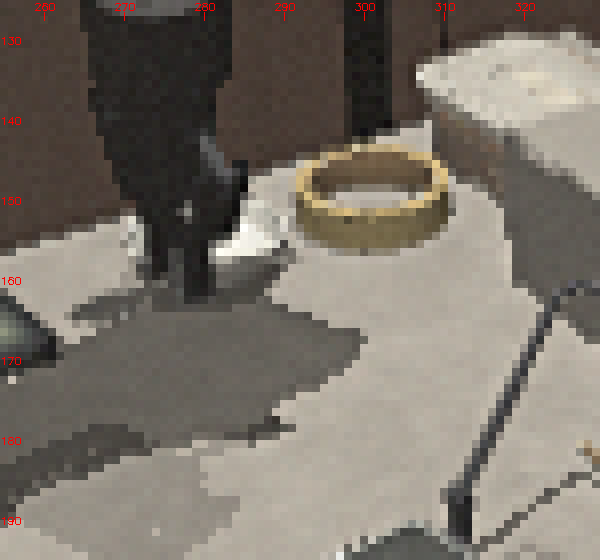

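The spoon is gripped (gap 0.247, about 21 mm) and has left the worktop. The fingers at 114 mm are wider than the 92 mm inside, so I'll let it go just below the rim.

```bash
python3 - <<'E'
from H import *
o=quat([0,0,-1],cw(1,0,0)-cw(0,0,0))
env.reach(cw(0,0,.13),o); st('above')
env.movel(cw(0,0,.0345),velocity=.12,guard=8); st('down')
pic('scene','pics/e0.png')
env.release(); st('rel')
env.movel(cw(0,0,.16),velocity=.2)
env.reach([.45,-.2,.24],o); st('away')
t=pic('top','pics/e1.png'); s=pic('scene','pics/e2.png')
zoom(t,270,180,340,232,9,'pics/e1z.png'); zoom(s,282,165,352,228,9,'pics/e2z.png')
E
```

```text
above t=8.49 p [0.4885 0.0041 0.1297] F [0.5 0.7 0.1] gap 0.247
down t=9.44 p [0.4889 0.0035 0.035 ] F [ 0.5 -0.9  0.1] gap 0.250
rel t=10.13 p [0.4885 0.0035 0.0345] F [ 1.4 -0.1 -0. ] gap 1.002
away t=11.80 p [ 0.45  -0.199  0.239] F [-0.4  0.4 -0.3] gap 0.999
```

View pics/e1z.png

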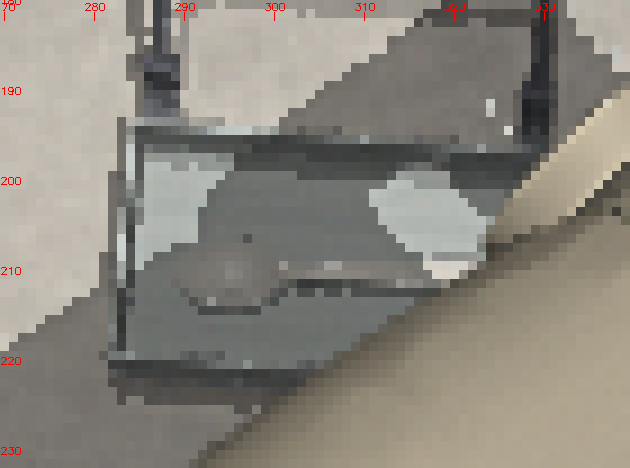

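View pics/e2z.png

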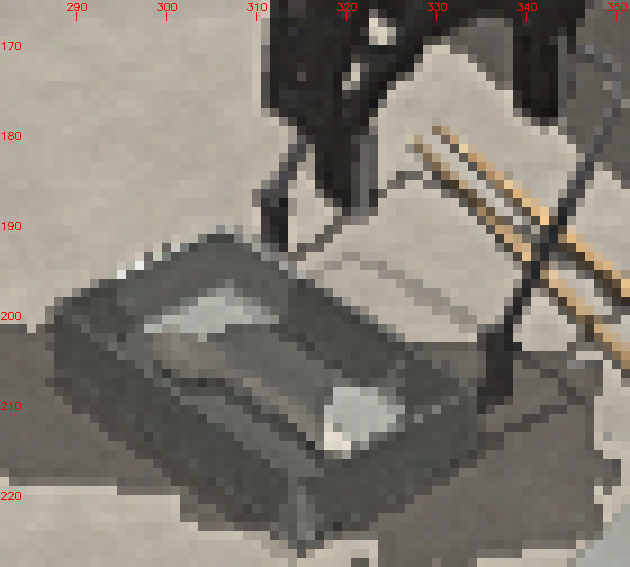

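The spoon is inside, with the bowl at top (296,210) and the tip near (320,210), but the arm shades that end. I'll go to the lid approach pose and look again from there.

```bash
cat >> H.py <<'E'
LY=.047; T28=np.radians(28)
LX=np.array([np.cos(T28)*np.cos(LY),np.cos(T28)*np.sin(LY),np.sin(T28)]); LZ=np.array([-np.sin(T28)*np.cos(LY),-np.sin(T28)*np.sin(LY),np.cos(T28)])
HM=np.array([.524,-.2897,.0847])
E
python3 - <<'E'
from H import *
# handle direction from top: end points of the black bar
c=np.array([390.94,210.86]); d=np.array([np.cos(np.radians(8.97)),np.sin(np.radians(8.97))])*9.5
a,b=plane('top',c-d,.085),plane('top',c+d,.085); v=a-b; print('bar yaw',np.arctan2(-v[0],v[1]),np.linalg.norm(v))
o=quat(-LZ,LX)
tcp=HM-LZ*.0187
env.reach(tcp+LZ*.09,o); st()
t=pic('top','pics/f1.png'); s=pic('scene','pics/f2.png')
zoom(t,270,180,340,232,9,'pics/f1z.png'); zoom(s,282,165,352,228,9,'pics/f2z.png'); zoom(s,320,165,420,270,6,'pics/f3z.png')
E
```

```text
bar yaw 0.030780232372135577 0.06578880177337997
 t=12.50 p [ 0.4909 -0.2904  0.1478] F [0.  0.6 1.2] gap 0.998
```

View pics/f1z.png

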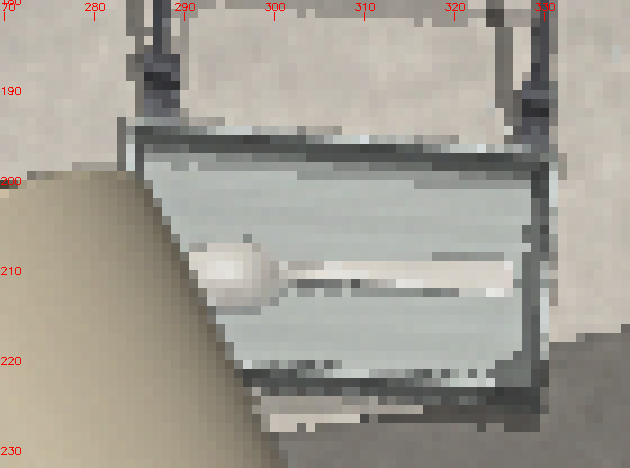

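View pics/f2z.png

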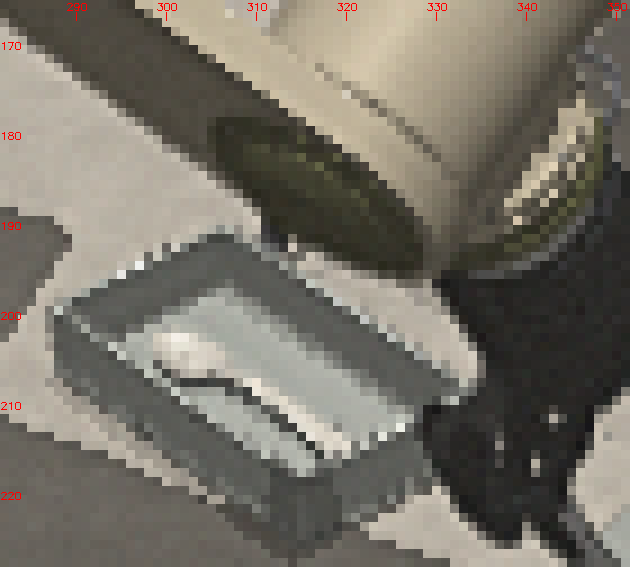

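View pics/f3z.png

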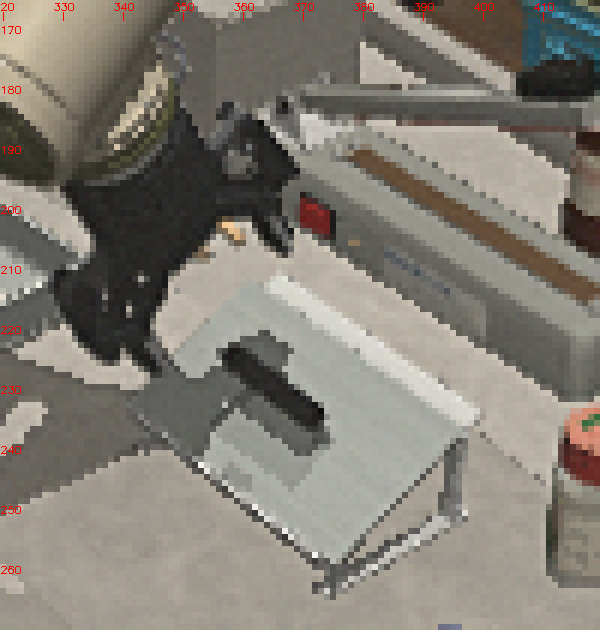

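The spoon lies flat at full length: bowl at top (290,211), tip at (327,210), inside the walls. Now for the lid.

```bash
sed -i 's/^LY=.047/LY=.042/' H.py; python3 - <<'E'
from H import *
tcp=HM-LZ*.0187
print(env.movel(tcp,velocity=.12,frame=quat(-LZ,LX),guard=10)); st('at')
env.close_gripper(60); st('closed')
s=pic('scene','pics/g1.png'); zoom(s,320,165,420,270,6,'pics/g1z.png')
E
```

```text
False
at t=13.50 p [ 0.5329 -0.2895  0.0688] F [-1.1  0.3 -0.6] gap 0.996
closed t=14.15 p [ 0.5335 -0.2895  0.069 ] F [4.4 1.7 5.4] gap 0.152
```

View pics/g1z.png

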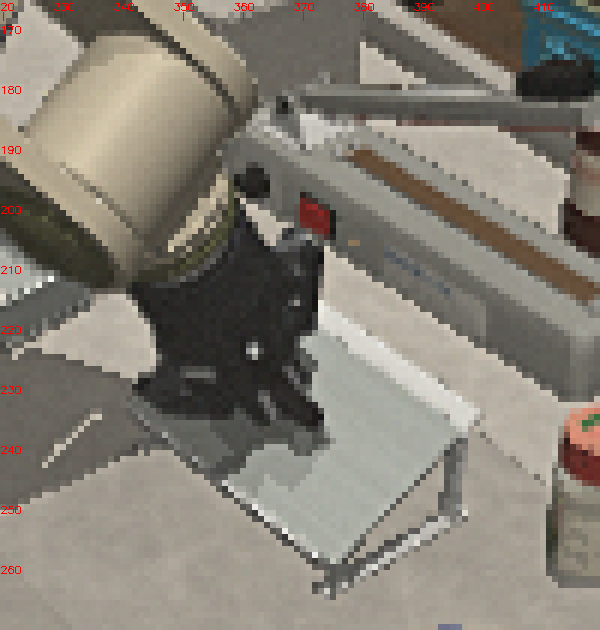

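```bash
python3 - <<'E'
from H import *
tcp=HM-LZ*.0187
env.movel(tcp+LZ*.07,velocity=.1); st('lift')
env.movel(tcp+LZ*.07+[-.03,.0,.08],velocity=.2); st('up')
o=quat([0,0,-1],cw(1,0,0)-cw(0,0,0))
env.reach(cw(0,0,.040+.0345-.0187+.05),o); st('hover')
t=pic('top','pics/h1.png'); s=pic('scene','pics/h2.png')
zoom(t,270,150,350,232,7,'pics/h1z.png'); zoom(s,275,145,365,228,7,'pics/h2z.png')
E
```

```text
lift t=15.05 p [ 0.4998 -0.2904  0.1292] F [ 0.1  1.  -2.2] gap 0.149
up t=15.62 p [ 0.4698 -0.2904  0.2088] F [ 0.2  1.  -2.9] gap 0.149
hover t=16.82 p [0.4887 0.0029 0.1056] F [-0.1 -1.2 -2. ] gap 0.148
```

View pics/h1z.png

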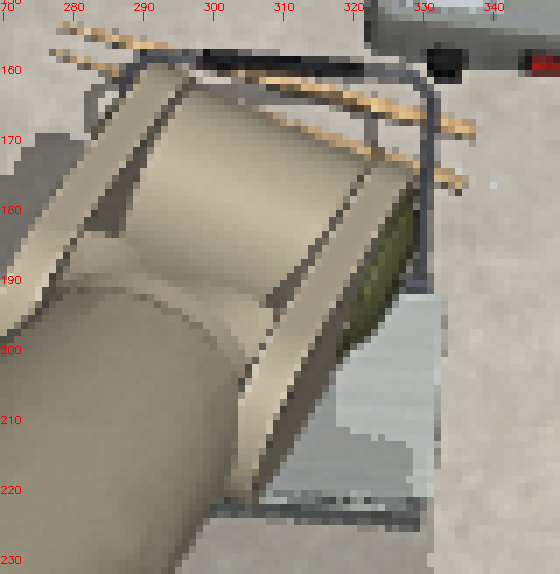

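View pics/h2z.png

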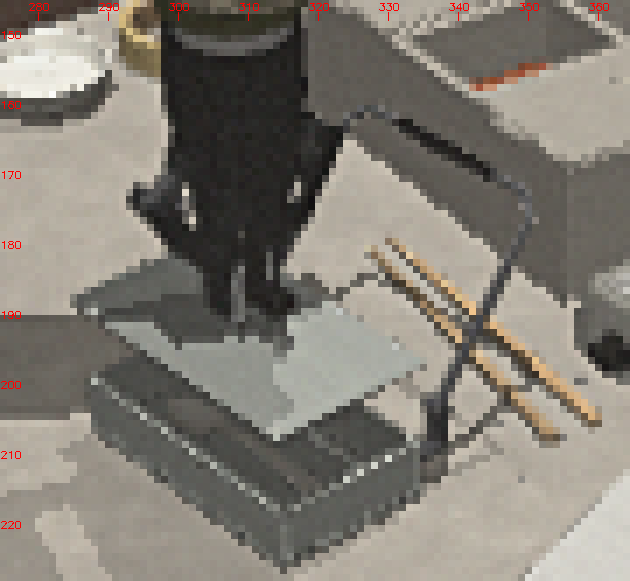

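```bash
cat >> H.py <<'E'
def ovl(im,n,c3,yaw,hx,hy,x0,y0,x1,y1,f,out,col=(0,0,255)):
    o=cv2.resize(im[y0:y1,x0:x1],None,fx=f,fy=f,interpolation=cv2.INTER_NEAREST)
    c,s=np.cos(yaw),np.sin(yaw)
    P=[proj(n,(c3[0]+c*a-s*b,c3[1]+s*a+c*b,c3[2])) for a,b in((hx,hy),(hx,-hy),(-hx,-hy),(-hx,hy))]
    cv2.polylines(o,[np.array([[(p[0]-x0+.5)*f,(p[1]-y0+.5)*f] for p in P]).round().astype(int)],True,col,1)
    cv2.imwrite(out,o); print(np.round(P,1).tolist())
E
python3 - <<'E'
from H import *
t=cv2.imread('pics/h1.png');s=cv2.imread('pics/h2.png')
ovl(t,'top',(.4887,.0029,.094),.122,.053,.09,300,180,345,230,12,'pics/i1.png')
ovl(s,'scene',(.4887,.0029,.094),.122,.053,.09,278,170,345,215,10,'pics/i2.png')
E
```

```text
[[282.2, 187.5], [333.4, 191.0], [331.5, 220.5], [279.3, 216.8]]
[[305.5, 177.7], [335.7, 196.2], [314.0, 207.3], [284.3, 187.3]]
```

View pics/i1.png

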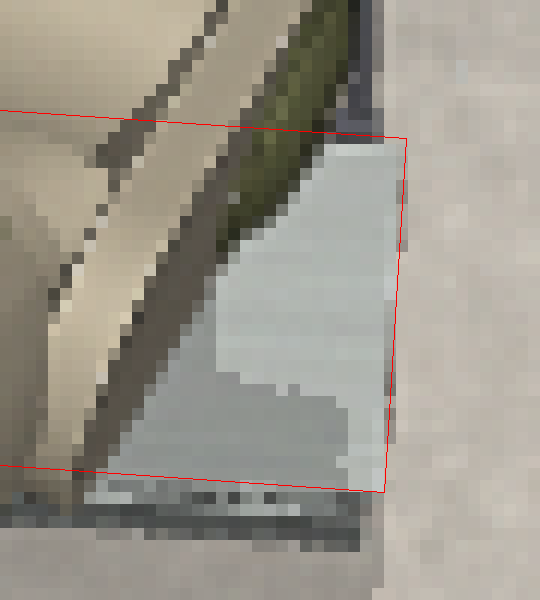

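View pics/i2.png

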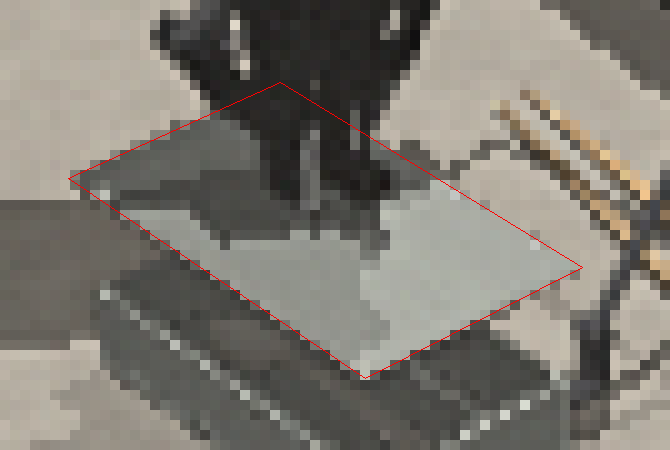

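The lid outline predicted from the TCP matches the picture within about half a pixel in both views. The top front-right corner is at (331.5,220.5), and the scene corner at (314,207). Lowering it with a force guard.

```bash
python3 - <<'E'
from H import *
env.movel(cw(0,0,.072),velocity=.1); st('near')
print(env.movel(cw(0,0,.0545),velocity=.03,guard=8)); st('down')
t=pic('top','pics/j1.png'); s=pic('scene','pics/j2.png')
zoom(s,275,155,365,228,8,'pics/j2z.png')
E
```

```text
near t=17.41 p [0.4887 0.0032 0.0722] F [ 0.   0.2 -1.4] gap 0.150
True
down t=17.97 p [0.4884 0.0036 0.0552] F [ 0.1 -0.6  5.3] gap 0.151
```

View pics/j2z.png

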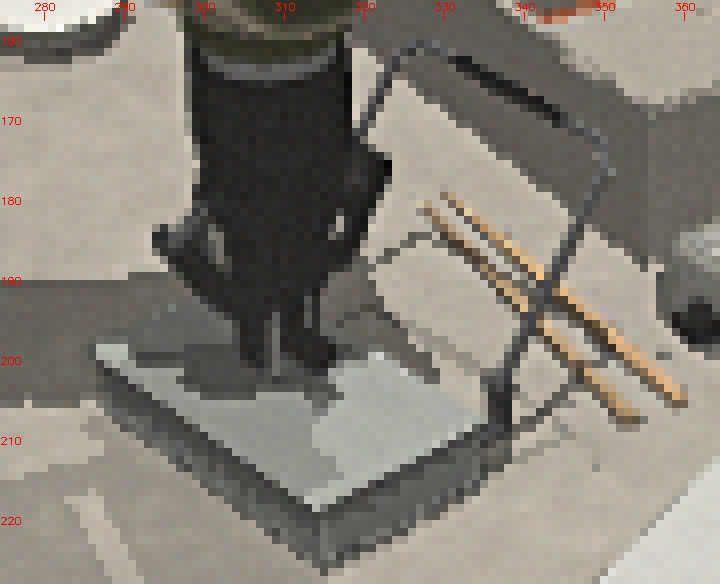

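The lid stopped at TCP z 0.0552 against an expected 0.0558 for fully seated, and the picture shows it level on the rim. Releasing, then checking the room behind the bail.

```bash
python3 - <<'E'
from H import *
env.release(); st('rel')
env.movel(cw(0,0,.22),velocity=.25)
env.close_gripper(30); st('shut')
for uv in((237,138),(300,146),(318,147),(323,160),(283,72)): print(uv,plane('top',uv,0).round(3),plane('top',uv,.1).round(3),plane('top',uv,.2).round(3))
t=pic('top','pics/k1.png'); s=pic('scene','pics/k2.png')
zoom(s,270,110,370,228,5,'pics/k2z.png')
E
```

```text
rel t=18.77 p [0.4879 0.0037 0.0547] F [0.  0.1 0.9] gap 0.999
shut t=20.34 p [0.4885 0.0035 0.22  ] F [-0.1 -0.1  0.3] gap 0.003
(237, 138) [0.719 0.324 0.   ] [0.68  0.298 0.1  ] [0.641 0.271 0.2  ]
(300, 146) [0.733 0.08  0.   ] [0.694 0.068 0.1  ] [0.654 0.057 0.2  ]
(318, 147) [0.742 0.011 0.   ] [0.702 0.004 0.1  ] [ 0.662 -0.003  0.2  ]
(323, 160) [ 0.694 -0.017  0.   ] [ 0.657 -0.023  0.1  ] [ 0.62  -0.029  0.2  ]
(283, 72) [1.034 0.212 0.   ] [0.976 0.192 0.1  ] [0.918 0.172 0.2  ]
```

View pics/k2z.png

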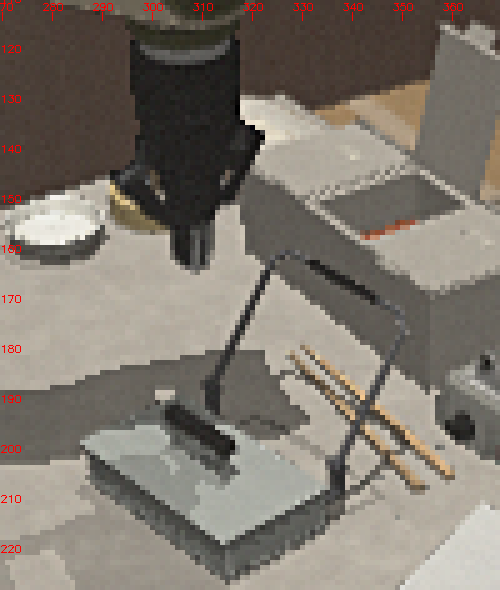

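```bash
cat >> H.py <<'E'
def bar(th): return np.array([.070-.127*np.cos(th),.0475+.127*np.sin(th)])
E
python3 - <<'E'
from H import *
o=quat([0,0,-1],cw(0,1,0)-cw(0,0,0))
env.reach(cw(.07,0,.23),o); st()
env.movel(cw(.190,0,.22),velocity=.25)
env.movel(cw(.190,0,.132),velocity=.15,guard=8); st('behind')
for th in (2.2,2.0,1.8,1.6,1.4,1.2,1.0,.9):
    b=bar(th); g=env.movel(cw(b[0]+.016,0,b[1]-.018),velocity=.12,guard=12)
    st('%.1f %s'%(th,g))
    if g: break
s=pic('scene','pics/l1.png'); zoom(s,270,110,370,228,5,'pics/l1z.png')
E
```

```text
t=21.81 p [0.5579 0.012  0.23  ] F [-0.7 -0.4  0.3] gap -0.002
behind t=23.18 p [0.6774 0.0265 0.1336] F [0.9 0.3 0.8] gap -0.001
2.2 False t=23.57 p [0.6486 0.023  0.1335] F [-0.3  0.3  0.1] gap 0.002
2.0 False t=23.93 p [0.6269 0.0204 0.1453] F [ 0.9  1.  -0.2] gap -0.001
1.8 False t=24.28 p [0.603  0.0175 0.153 ] F [0.9 0.6 0.4] gap -0.004
1.6 False t=24.64 p [0.5781 0.0144 0.1564] F [ 0.1 -0.7 -0.2] gap -0.000
1.4 False t=25.00 p [0.5531 0.0113 0.1547] F [-0.4 -0.3 -0.1] gap -0.001
1.2 False t=25.36 p [0.529  0.0084 0.1481] F [ 0.4 -0.2 -0.1] gap 0.003
1.0 False t=25.72 p [0.5066 0.0056 0.1368] F [-0.2  0.4  0.5] gap -0.003
0.9 False t=25.98 p [0.496  0.0044 0.1292] F [0.  0.3 0.6] gap 0.000
```

View pics/l1z.png

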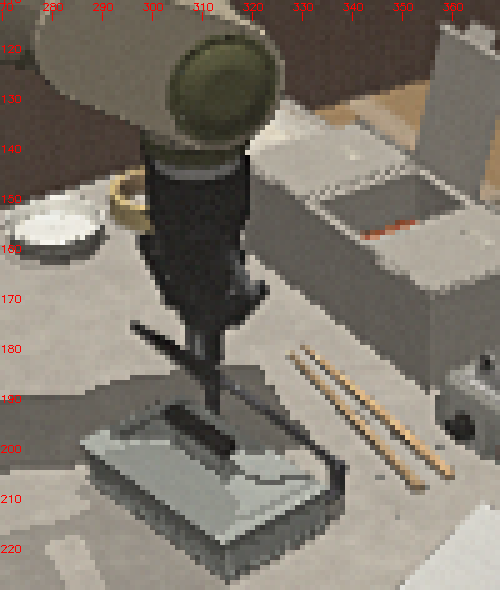

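```bash
python3 - <<'E'
from H import *
for th in (.9,.8,.7,.6,.5):
    b=bar(th); print(th,[proj('scene',cw(b[0],y,b[1])).round(1).tolist() for y in(.076,.04,0,-.04,-.076)])
t=pic('top','pics/m1.png'); zoom(t,270,170,350,232,8,'pics/m1z.png')
zoom(cv2.imread('pics/l1.png'),285,160,345,215,12,'pics/m2z.png')
E
```

```text
0.9 [[294.6, 173.0], [300.4, 176.6], [307.1, 180.7], [313.9, 185.0], [320.3, 189.0]]
0.8 [[292.8, 175.7], [298.5, 179.4], [305.2, 183.6], [312.0, 187.9], [318.4, 191.9]]
0.7 [[291.1, 178.6], [296.9, 182.3], [303.5, 186.5], [310.3, 190.8], [316.6, 194.9]]
0.6 [[289.7, 181.5], [295.4, 185.3], [302.0, 189.5], [308.8, 193.9], [315.0, 198.0]]
0.5 [[288.5, 184.5], [294.2, 188.3], [300.7, 192.6], [307.5, 197.0], [313.7, 201.1]]
```

View pics/m2z.png

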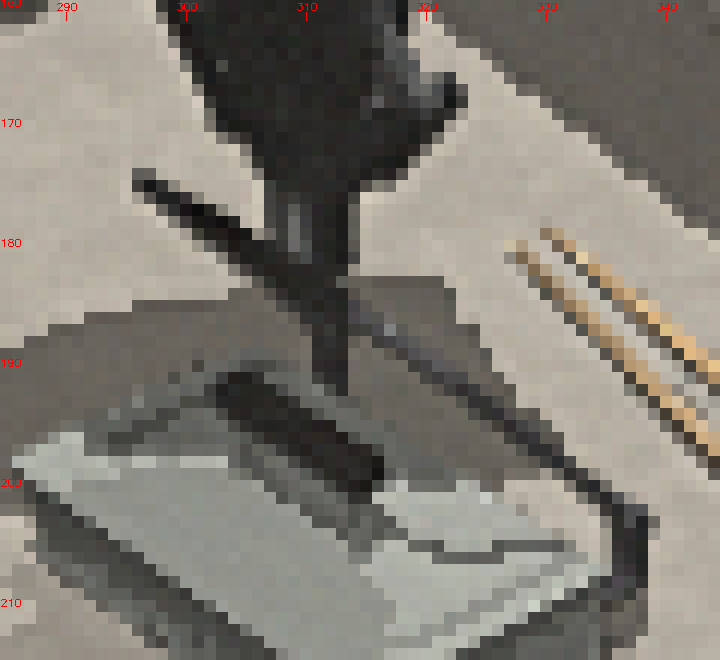

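View pics/m1z.png

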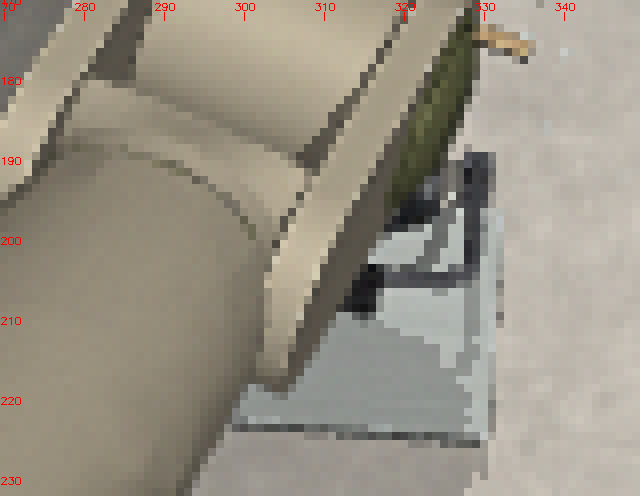

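The bail has swung over to about 0.87 rad, with the bar's left half at scene (300,177). Now I'll go over the bar and press it down along its arc.

```bash
python3 - <<'E'
from H import *
b=bar(.9)
env.movel(cw(b[0]+.030,0,b[1]-.015),velocity=.1)
env.movel(cw(b[0]+.030,0,.185),velocity=.2)
b=bar(.87); env.movel(cw(b[0]-.004,0,.185),velocity=.15); st('over')
env.movel(cw(b[0]-.004,0,b[1]+.008),velocity=.12,guard=10); st('touch')
for th in (.75,.6,.45,.3,.15,.05):
    b=bar(th); g=env.movel(cw(b[0]-.002,0,b[1]+.005),velocity=.1,guard=15); st('%.2f %s'%(th,g))
    if g: break
else:
    g=env.movel(cw(-.057,0,.0475),velocity=.03,guard=20); st('press %s'%g)
    s=pic('scene','pics/n1.png')
E
```

```text
over t=27.18 p [0.4728 0.0016 0.1846] F [-0.  -1.5  0.2] gap -0.002
touch t=27.60 p [0.4731 0.0016 0.1526] F [1.  0.1 0.5] gap -0.003
0.75 True t=27.81 p [0.465  0.0005 0.1423] F [0.4 0.1 0.1] gap 0.002
```

```bash
python3 - <<'E'
from H import *
st()
s=pic('scene','pics/p1.png'); zoom(s,275,155,345,215,10,'pics/p1z.png')
E
```

```text
t=27.81 p [0.465  0.0005 0.1423] F [0.4 0.1 0.1] gap 0.002
```

View pics/p1z.png

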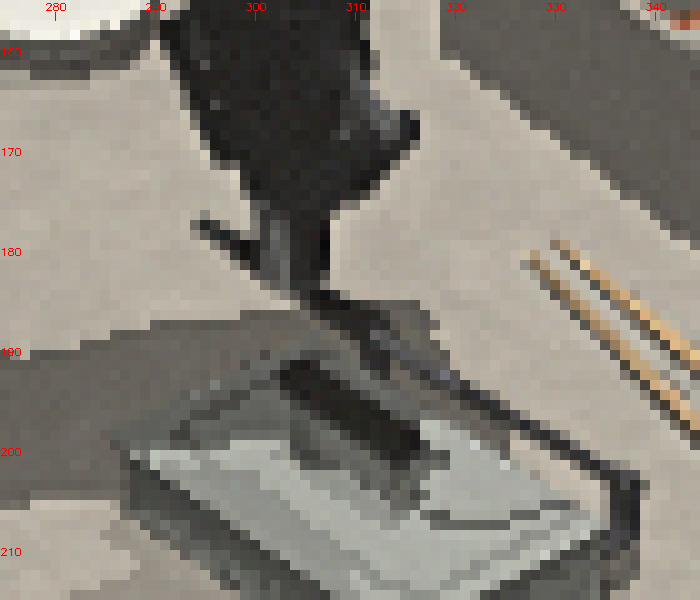

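The tip sits on the bar, so that stop was an impact spike. Carrying on more slowly.

```bash
python3 - <<'E'
from H import *
for th in (.7,.6,.5,.4,.3,.2,.1,.04):
    b=bar(th); g=env.movel(cw(b[0]-.002,0,b[1]+.005),velocity=.05,guard=20); st('%.2f %s'%(th,g))
    if g: break
else:
    g=env.movel(cw(-.057,0,.0475),velocity=.02,guard=22); st('press %s'%g)
s=pic('scene','pics/q1.png'); zoom(s,275,155,345,225,8,'pics/q1z.png')
E
```

```text
0.70 False t=28.23 p [ 0.4596 -0.      0.1343] F [ 0.1 -0.1  0.4] gap 0.003
0.60 False t=28.62 p [ 0.4518 -0.001   0.124 ] F [ 0.2  0.1 -0.3] gap -0.001
0.50 False t=29.02 p [ 0.4452 -0.0018  0.1132] F [ 1.  -0.   0.7] gap -0.001
0.40 False t=29.43 p [ 0.4397 -0.0024  0.1017] F [ 0.3  0.8 -1.4] gap 0.004
0.30 False t=29.82 p [ 0.4354 -0.003   0.0898] F [ 0.4 -0.9  0.4] gap 0.004
0.20 False t=30.23 p [ 0.4323 -0.0033  0.0775] F [-0.2 -0.1  0.8] gap -0.002
0.10 False t=30.62 p [ 0.4304 -0.0036  0.0649] F [-0.4 -0.1  0.5] gap -0.001
0.04 False t=30.93 p [ 0.4298 -0.0036  0.0573] F [ 0.2  0.1 -0.7] gap -0.001
press True t=31.29 p [ 0.4311 -0.0037  0.0533] F [-5.3 -0.1 15.3] gap 0.001
```

View pics/q1z.png

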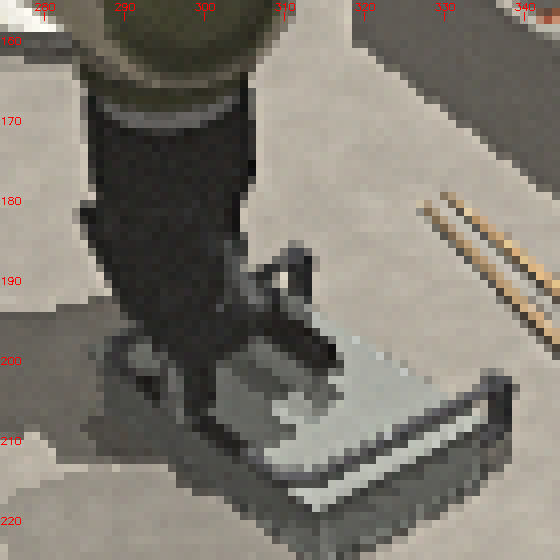

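```bash
python3 - <<'E'
from H import *
p=cw(-.057,0,.0455)
g=env.movel(p,velocity=.02,guard=16); st('press %s'%g)
env.hold(.3); st()
env.movel(cw(-.057,0,.10),velocity=.15)
env.movel(cw(-.09,.0,.22),velocity=.25)
env.reach([.36,.30,.26],quat([0,0,-1],cw(0,1,0)-cw(0,0,0))); st('away')
t=pic('top','pics/r1.png');s=pic('scene','pics/r2.png')
zoom(t,270,175,340,232,9,'pics/r1z.png'); zoom(s,275,165,345,230,9,'pics/r2z.png')
for th in(0,.05,.1): 
  b=bar(th); print(th,[proj(n,cw(b[0],0,b[1])).round(1).tolist() for n in('scene','top')])
ovl(t,'top',cw(0,0,.044),CYAW,.053,.09,270,175,340,232,9,'pics/r3.png')
E
```

```text
press True t=31.55 p [ 0.4311 -0.0037  0.0533] F [-4.4 -0.2 14.4] gap 0.002
 t=31.85 p [ 0.4311 -0.0037  0.0533] F [-4.2 -0.1 13.4] gap -0.004
away t=34.16 p [0.3604 0.2993 0.2593] F [-0.2 -0.4 -0.1] gap -0.001
0 [[298.3, 207.4], [305.4, 222.8]]
0.05 [[298.2, 206.0], [305.4, 222.4]]
0.1 [[298.2, 204.6], [305.3, 221.8]]
[[283.0, 191.6], [332.7, 195.0], [330.9, 223.7], [280.2, 220.2]]
```

View pics/r3.png

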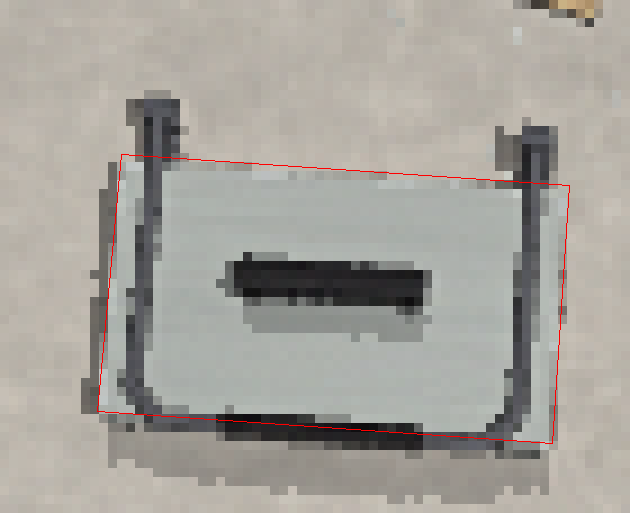

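View pics/r2z.png

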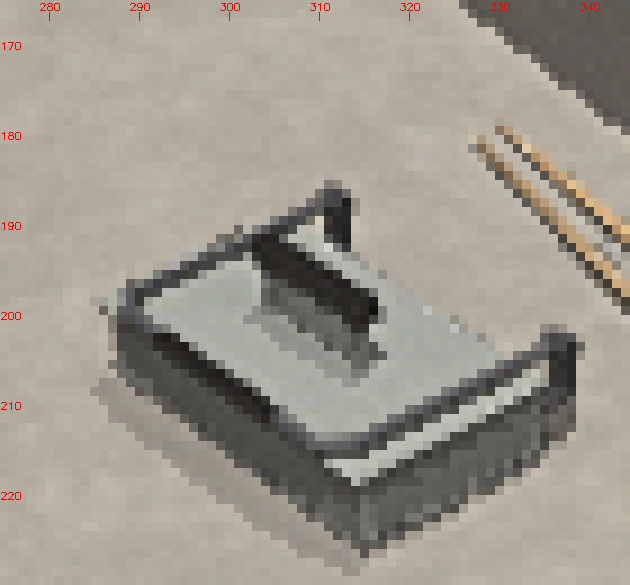

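View pics/r1.png

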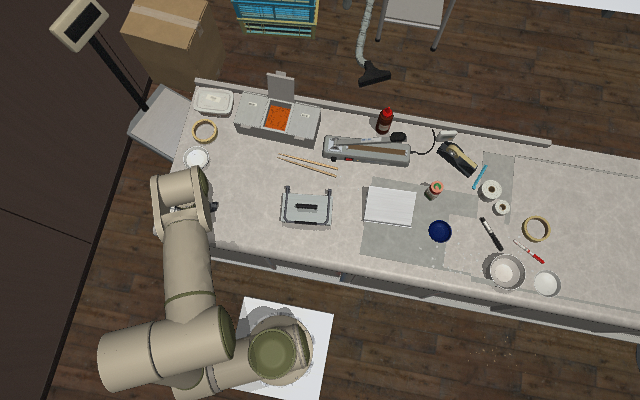

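The last pictures show the following:
- **Bail:** the black bar is at top (305.5,222.4) and scene (298.5,206.5). Zero angle predicts (305.4,222.8) and (298.3,207.4).
- **Lid:** its edges match the predicted seated outline.
- **Bystanders:** the salt jar (435,189), blue dish (440,231) and white dish (197,159) are still where they started.

Handing in.

```bash
python3 - <<'E'
from H import *
st(); job.hand_in()
E
```

```text
t=34.26 p [0.3605 0.2991 0.2596] F [0.  0.2 0.3] gap -0.003
the job is handed in; nothing more can be done
```

The job is done and handed in at 34.3 s of the 72 s allowed: the spoon is in the case, the lid is on, and the bail is down. `hand_in` gives no verdict, so this rests on my own checks.

**What I did**
- **Spoon:** the first grasp was too high. The jaws closed empty over the spoon and pressed down at about 45 N on the spoon, with the shut fingertips. A lower second grasp held it. The open fingers do not fit inside the case, so I let it go just below the rim and it dropped about 25 mm. It came to rest flat, inside the walls.
- **Lid:** I lifted it square off its rest and lowered it until it met resistance. It stopped at 55.2 mm tool height, against 55.8 mm expected when fully seated.
- **Bail:** I swung it over and pressed it down. One force stop on the way, at about 0.75 rad, was only an impact spike. The bar ended on a hard stop with about 15 N on it, at 53.3 mm tool height against 52.5 mm expected for fully down. That is about 0.006 rad open at most, and a second press did not move it.

**Last checks**
- The lid edges match the seated outline in the top view. The bail bar is about half a pixel from its zero-angle position in the top view and about one pixel in the scene view. One scene pixel is about 5 mm, so that view cannot confirm the last millimetres.
- In the final top picture, judged by eye, the salt jar, white dish and blue dish stand where they started.
- The arm was clear of everything at hand-in.

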